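# Sort the bench clutter into the luthier's trays

### The arm

A 6-joint arm with a two-finger parallel gripper is mounted at the origin on a cart in front of the work surface, level with it; the furniture and walls round the work are solid. World frame = base frame: x ahead of the robot, y to its left, z up, the work surface at z = 0. Lengths are in mm, angles in rad, forces in N, time in s.
With the tool pointing down it reaches from about 375 to 925 mm from the base axis. Payload 5.7 kg.
Tool frame: the origin (TCP) lies at the very end of the fingers, on their centre line; the grasp point (between the pads) lies 19 mm behind it; z points along the fingers, y is the line along which they close (so a half turn about z gives the same grasp; the last joint's range is limited). The gripper opens to 85 mm and grips with 20 to 120 N. Pads are 22 mm wide; open, the fingers measure 114 mm over their backs; the gripper's body (76 mm by 85 mm) begins 54 mm behind the grasp point. The pads swing forward as they close: fully open they stand 13 mm farther back than shut.
Start: joints at [-1.441, 0.359, 1.51, -0, 1.272, -0.115], TCP at [145.404, -582.083, 231.267] pointing down, gripper open.
Joint ranges: [-2.97, 2.97], [-1.01, 2.36], [0.21, 2.38], [-0.96, 4.11], [0.2, 2.71], [-2.98, 2.98]. Speed limits (rad/s): [2.39, 2.39, 3.14, 3.14, 3.14, 3.14].

### API

Orientations are given as a rotation vector (axis times angle).
In Python, from station import ctrl gives the robot as it stands. The module is installed in compiled form; this text tells all that it offers.
- The arm moves only by the tool send_rows, never from a script. Its argument "motion" is text: rows parted by semicolons, each of 7 numbers parted by spaces: the opening in per cent of the stroke, from 0 (shut) to 100 (fully open), then the shift along the tool's x, y, z scaled (see below), then the turn, a rotation vector about the tool's x, y, z scaled (see below). In form: hand dx dy dz rx ry rz; .... A call has 1 to 20 rows; each row is the pose to reach, as a shift and turn from the pose commanded when the call began, along the tool's axes at that moment; what a row does not reach only later rows make up. The controller multiplies each number of a shift by 0.1 m and each number of a turn by pi/2 rad. A row lasts 1/8 s, in which the tool goes at most 62.5 mm and 10.7 degrees, less where a joint would pass 70% of its speed; a pose out of reach is approached as far as the arm can. A call with a number of a shift or a turn outside -1 to 1 is refused whole. A call with a gripper value outside its range is refused whole. The fingers move at their own pace and stop on an object; the grip force is fixed at half the most. Time passes only in rows, so rows that repeat a pose let the fingers close. It gives the time, the measured TCP pose, the force, the opening and the grip force at its end, in the units of the state.
- ctrl.observe(): the state, without advancing time (a new reading comes with each control period).
- ctrl.grab_frame(name): name is "side" or "top" or "wrist"; returns a dict with "frame" (400x640x3 uint8, red, green, blue), "vfov" (degrees; the focal length in pixels is half the picture's height over the tangent of half this angle, whatever the lens; pixels are square), "cx", "cy" (the principal point, pixels), "k1" (the pictures are not rectified: a ray, as slopes to the right and down, at radius r is drawn at 1 + k1 r^2 times it, then the intrinsics apply), "R" (3x3) and "t" (3): a world point X has camera coordinates R X + t; the wrist camera has in their place "T_tool_cam" (4x4, takes a point from camera to tool coordinates, whose origin is the TCP and whose axes are the flange's). Camera axes: x right, y down, z forward; pixel columns grow to the right and rows downward; lengths in mm; the calibration is good to about 2 mm. A picture is of the moment at which its call begins: read the wrist's pose just before it. There is no depth.
- ctrl.sign_off(): hands the job in; it is judged then, once.
Trained networks look in a picture, given as the dict that the camera call returned (one of the last four; its "shot" number tells which), for a name from the list of things; names that differ only in an ending like _2 or _b are one class to them, and where a whole thing is asked for, a point or a joint stands for the part that bears it (a point fixed in the world has none). Each returns a list of dicts, best first, with "confidence" (0 to 1); they miss things now and then, are a little off and sometimes report something else, mostly with a low value. They report only what shows in the picture. A call takes as long as a camera call.
- ctrl.search_frame(thing, picture): "uv" ([column, row] in pixels, amid what is visible of it).
- ctrl.spot_point(thing, picture): "uv" ([column, row] in pixels: a listed point, or the origin of a listed thing).
The state is a dict: "time": time; "joint_pos": joint angles; "joint_vel": joint speeds; "joint_efforts": joint torques, N m; "eef_pos": TCP position; "tool_rot": TCP orientation; "ft_force": force on the tool from outside, world axes, zero at the start; "ft_torque": the same for the moment, N m; "width": finger opening in mm; "finger_force": force on a finger pad.
Only numpy, scipy, OpenCV 4.12 (cv2) and the standard library are available. Lean on these libraries where they do the work, as an engineer would, in place of code of your own. Each camera call takes 0.05 s, during which the arm holds its last target. There are 200 camera calls.

### The job

Clear the bench after the nut job: put the red screwdriver and the steel punch in the blue tray, one in each bay, the two cream bone blanks in the green tray, one in each bay, and the orange-brown wood offcut in the yellow tray. Every piece must lie flat on the floor of its tray; let go of everything and leave the white solder reel where it stands.

Things in the scene. Friction and masses are not known exactly. Their poses are not given: they have to be found in the camera images.
- punch_mid (a point): steel-coloured knurled ball-end punch lying on the bench, 12 x 134 x 12 mm (x, y, z), long axis along its y; the point is its centre, 6 mm above its underside. Grasp across the 12 mm width near the centre. It does not roll.
- screwdriver_mid (a point): small red screwdriver with a bright shank, lying on the bench, 108 mm long along its y, handle 12 mm across; the point is the centre of the whole length, on the axis, 6 mm up. The round handle reaches from -28 to +54 mm of y, the thin shank (3 mm) from there to -54 mm; grasp across the handle at or a little to the +y side of the point. It can roll about its y axis.
- blank_long_mid (a point): cream-white bone nut blank, a small bar 10 x 58 x 10 mm (x, y, z) lying with its long axis along its y; the point is its centre, 5 mm up. Grasp across the 10 mm width.
- blank_short_mid (a point): cream-white bone nut blank, a small bar 10 x 50 x 10 mm (x, y, z) lying with its long axis along its y; the point is its centre, 5 mm up. Grasp across the 10 mm width.
- offcut_mid (a point): orange-brown block of wood, 42 x 36 x 14 mm (x, y, z), lying flat; the point is its centre, 7 mm up. Grasp across the 36 mm side, along its y.
- reel_mid (a point): white reel of solder lying flat, 55 mm across, 28 mm high, loose; the point is its centre, 14 mm up. A bystander, not to be moved.
- tray_tools: blue plastic tray for hand tools, outer size 132 x 166 mm (x, y). The origin is the centre of the tray's underside, on the bench; it is fixed to the bench and stands level. Rim 15 mm above the bench, floor 3 mm, outer walls 4 mm thick. A 4 mm divider, 14 mm high, runs along y through the origin and makes two bays, each 60 mm wide in x and 158 mm long in y, centred at x = -32 mm and x = +32 mm in the tray's own frame.
- tray_blanks: green plastic tray for bone blanks, outer size 132 x 108 mm (x, y). The origin is the centre of the tray's underside, on the bench; it is fixed to the bench and stands level. Rim 15 mm above the bench, floor 3 mm, outer walls 4 mm thick. A 4 mm divider, 14 mm high, runs along y through the origin and makes two bays, each 60 mm wide in x and 100 mm long in y, centred at x = -32 mm and x = +32 mm in the tray's own frame.
- tray_wood: yellow plastic tray for wood offcuts, outer size 108 x 108 mm (x, y). The origin is the centre of the tray's underside, on the bench; it is fixed to the bench and stands level. Rim 15 mm above the bench, floor 3 mm, outer walls 4 mm thick. It has one bay, 100 x 100 mm, centred on the origin.

How it is judged (in metres and radians):
At the end, for the whole second after the job is handed in: Each piece lies flat (5 degrees) on the floor of its tray, one to a bay, centre within 28 mm of the bay's centre line and 30 mm of its middle lengthwise (offcut 34 mm either way), height within 4 mm, at rest and released; the reel is within 15 mm of its start ((((x of punch_mid in the frame of tray_tools between -0.06 and -0.004 m and y of punch_mid in the frame of tray_tools between -0.03 and 0.03 m and z of punch_mid in the frame of tray_tools between 0.005 and 0.013 m) and (x of screwdriver_mid in the frame of tray_tools between 0.004 and 0.06 m and y of screwdriver_mid in the frame of tray_tools between -0.03 and 0.03 m and z of screwdriver_mid in the frame of tray_tools between 0.005 and 0.013 m)) or ((x of punch_mid in the frame of tray_tools between 0.004 and 0.06 m and y of punch_mid in the frame of tray_tools between -0.03 and 0.03 m and z of punch_mid in the frame of tray_tools between 0.005 and 0.013 m) and (x of screwdriver_mid in the frame of tray_tools between -0.06 and -0.004 m and y of screwdriver_mid in the frame of tray_tools between -0.03 and 0.03 m and z of screwdriver_mid in the frame of tray_tools between 0.005 and 0.013 m))) and (((x of blank_long_mid in the frame of tray_blanks between -0.06 and -0.004 m and y of blank_long_mid in the frame of tray_blanks between -0.03 and 0.03 m and z of blank_long_mid in the frame of tray_blanks between 0.004 and 0.012 m) and (x of blank_short_mid in the frame of tray_blanks between 0.004 and 0.06 m and y of blank_short_mid in the frame of tray_blanks between -0.03 and 0.03 m and z of blank_short_mid in the frame of tray_blanks between 0.004 and 0.012 m)) or ((x of blank_long_mid in the frame of tray_blanks between 0.004 and 0.06 m and y of blank_long_mid in the frame of tray_blanks between -0.03 and 0.03 m and z of blank_long_mid in the frame of tray_blanks between 0.004 and 0.012 m) and (x of blank_short_mid in the frame of tray_blanks between -0.06 and -0.004 m and y of blank_short_mid in the frame of tray_blanks between -0.03 and 0.03 m and z of blank_short_mid in the frame of tray_blanks between 0.004 and 0.012 m))) and x of offcut_mid in the frame of tray_wood between -0.034 and 0.034 m and y of offcut_mid in the frame of tray_wood between -0.034 and 0.034 m and z of offcut_mid in the frame of tray_wood between 0.006 and 0.014 m and angle between punch_mid's own y axis and vertical between 1.4908 and 1.6508 rad and linear speed of each of punch, screwdriver, blank_long, blank_short, offcut below 0.02 m/s and contact force between each of punch, screwdriver, blank_long, blank_short, offcut and the fingers below 0.1 N and angle between screwdriver_mid's own y axis and vertical between 1.4908 and 1.6508 rad and angle between blank_long_mid's own y axis and vertical between 1.4908 and 1.6508 rad and angle between blank_short_mid's own y axis and vertical between 1.4908 and 1.6508 rad and angle between offcut_mid's own z axis and vertical below 0.1 rad and distance of reel_mid from where it was at the start of the episode below 0.015 m); the robot touches nothing.
It fails at once if the solder reel is shoved or carried away (more than 30 mm) (distance of reel_mid from where it was at the start of the episode above 0.03 m).
It fails at once if the solder reel is tipped over (angle between reel_mid's own z axis and vertical above 0.4 rad).
It also fails if it takes over 120 s, if anything falls off the work surface, if the arm or the gripper's body presses on something with over 40 N, if the wrist force passes 120 N, or if a joint passes its speed limit or range.

## Working session

There is one attempt and no reset: what is moved stays moved. The work goes in short steps, Python scripts to look and compute and a tool call to move; the robot and the scene stay as the last step left them, time stands still between calls to the robot, and variables do not carry over. Pictures are saved under pics/ and viewed, at most 14 in all, crops included, and the job is handed in when it is done.

Besides the shell and the picture viewer there is one more tool, called after "Emit:" in YAML: its name, and indented under it one key for each argument. send_rows: Moves the arm, as the interface text tells. Shifts and turns lie within -1 to 1; 1 stands for 0.1 m of shift or pi/2 rad of turn. Its arguments: {"type":"object","properties":{"motion":{"type":"string"}},"required":["motion"]}

```bash
mkdir -p pics
cat > h.py <<'E'
import numpy as np, cv2
from scipy.spatial.transform import Rotation as Ro
from station import ctrl
def cam(p, st=None):
    f=200/np.tan(np.radians(p["vfov"])/2); K=np.array([[f,0,p["cx"]],[0,f,p["cy"]],[0,0,1.]])
    if "R" in p: R=np.array(p["R"]);t=np.array(p["t"])
    else:
        T=np.array(p["T_tool_cam"]); Rt=Ro.from_rotvec(st["tool_rot"]).as_matrix()
        Rc=Rt@T[:3,:3]; c=Rt@T[:3,3]+np.array(st["eef_pos"]); R=Rc.T; t=-R@c
    return K,np.array([p["k1"],0,0,0,0.]),R,t
def ground(uv,z,p,st=None):
    K,d,R,t=cam(p,st)
    n=cv2.undistortPoints(np.array(uv,float).reshape(-1,1,2),K,d).reshape(-1,2)
    r=np.c_[n,np.ones(len(n))]@R; c=-R.T@t
    return c+r*((z-c[2])/r[:,2])[:,None]
def proj(X,p,st=None):
    K,d,R,t=cam(p,st)
    return cv2.projectPoints(np.array(X,float).reshape(-1,1,3),cv2.Rodrigues(R)[0],t,K,d)[0].reshape(-1,2)
def save(p,n): cv2.imwrite(f"pics/{n}.png",p["frame"][:,:,::-1])
Z=dict(punch_mid=6,screwdriver_mid=6,blank_long_mid=5,blank_short_mid=5,offcut_mid=7,reel_mid=14,tray_tools=0,tray_blanks=0,tray_wood=0)
E
python3 - <<'E'
from h import *
np.set_printoptions(precision=1,suppress=True)
s=ctrl.observe(); print(s)
for n in("top","side","wrist"):
    st=ctrl.observe();p=ctrl.grab_frame(n);save(p,n+"0");print(n,p["vfov"],p["k1"],{k:v for k,v in p.items() if k in("T_tool_cam","R","t")} )
    for k,z in Z.items():
        for r in ctrl.spot_point(k,p)[:2]: print(k,np.round(r["uv"],1),round(r["confidence"],2),ground(r["uv"],z,p,st)[0])
E
```

```text
{'time': 0.0, 'joint_pos': array([-1.4,  0.4,  1.5, -0. ,  1.3, -0.1]), 'joint_vel': array([ 0., -0.,  0., -0., -0., -0.]), 'joint_efforts': array([  0. , -52.8, -27.9,   0. ,   0. ,   0. ]), 'eef_pos': array([ 145.3, -581.4,  230.4]), 'tool_rot': array([-3.1, -0.4,  0. ]), 'ft_force': array([-0.7, -0.2, -0.4]), 'ft_torque': array([ 0., -0., -0.]), 'finger_force': 0.0, 'width': 85.05386050058698}
top 51.06183252088138 -0.031902320046825215 {'R': array([[-0. , -1. , -0. ],
       [-1. ,  0. , -0.1],
       [ 0.1,  0. , -1. ]]), 't': array([ 10.3, 536.3, 961.3])}
punch_mid [343.8 238.6] 0.42 [453.9 -62.5   6. ]
screwdriver_mid [189.3 262.7] 0.46 [404.5 313.3   6. ]
blank_long_mid [297.7 241.1] 0.66 [450.6  49.6   5. ]
blank_short_mid [394.2 249.1] 0.57 [ 425.5 -183.7    5. ]
blank_short_mid [307.2 160.2] 0.57 [651.1  22.4   5. ]
offcut_mid [438.3 252.4] 0.53 [ 414.8 -289.7    7. ]
reel_mid [243.9 253.3] 0.61 [424. 179.  14.]
tray_tools [309.9 159.7] 0.92 [653.5  15.8   0. ]
tray_blanks [221.4 182.5] 0.65 [601.1 237.8   0. ]
tray_wood [424.3 178.7] 0.63 [ 597.9 -268.     0. ]
tray_wood 
[... 368 characters left out ...]
 ]
blank_long_mid [386.7 306.5] 0.17 [407.1 306.5   5. ]
blank_short_mid [346.4 184. ] 0.37 [ 419.4 -192.9    5. ]
blank_short_mid [369.1 259.4] 0.33 [415.4 162.5   5. ]
offcut_mid [345.8 167.2] 0.63 [ 406.9 -303.2    7. ]
reel_mid [368.7 259.7] 0.79 [419.2 174.6  14. ]
tray_tools [266.2 226.4] 0.62 [647.7  14.1   0. ]
tray_blanks [281.  286.7] 0.72 [609.3 234.7   0. ]
tray_blanks [263.2 228.4] 0.34 [654.8  22.6   0. ]
tray_wood [282.6 172.7] 0.84 [ 608.6 -284.6    0. ]
wrist 59.71570104360768 -0.04166677148668003 {'T_tool_cam': array([[   0. ,   -0.9,   -0.3,   79.9],
       [   1. ,    0. ,   -0. ,    0. ],
       [   0. ,   -0.3,    0.9, -142.5],
       [   0. ,    0. ,    0. ,    1. ]])}
```

View pics/top0.png

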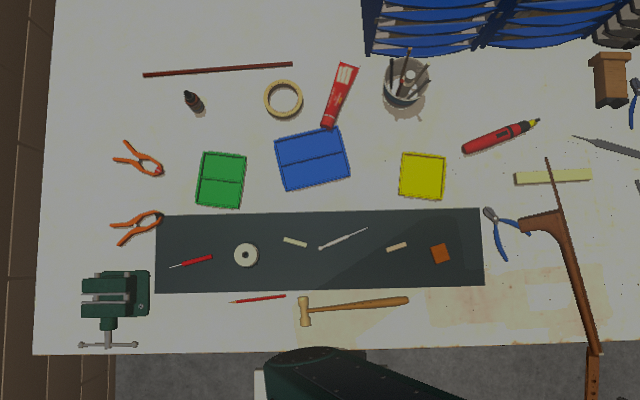

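View pics/side0.png

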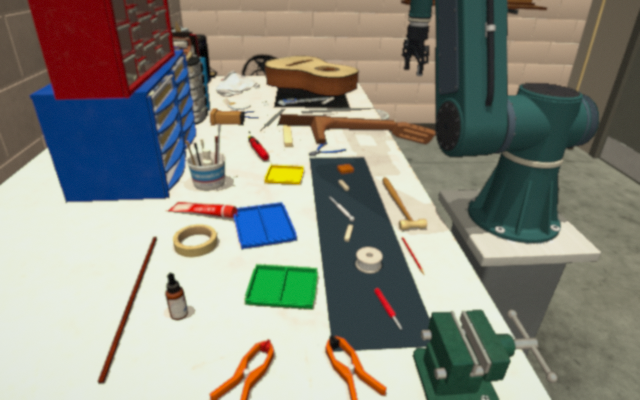

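The top view shows the five pieces and the reel on the dark mat: screwdriver (190,262, handle to the right), reel (245,254), blanks (294,241) and (396,247), punch (343,238) and offcut (440,253). The trays are at green (221,181), blue (312,159) and yellow (422,176). The side view agrees. Next I'll segment for the yaws.

```bash
cat >> h.py <<'E'
def rect(p,mask,near,z,st=None,rad=60):
    m=cv2.morphologyEx(mask.astype(np.uint8),cv2.MORPH_CLOSE,np.ones((3,3)))
    n,l,s,c=cv2.connectedComponentsWithStats(m)
    i=[i for i in range(1,n) if s[i,4]>15 and np.hypot(*(c[i]-near))<rad]
    if not i: return None
    i=max(i,key=lambda i:s[i,4])
    cn=max(cv2.findContours((l==i).astype(np.uint8),0,1)[0],key=len).reshape(-1,2)
    g=ground(cn,z,p,st)[:,:2].astype(np.float32)
    (cx,cy),_,_=r=cv2.minAreaRect(g); b=cv2.boxPoints(r)
    e=[b[1]-b[0],b[2]-b[1]]; L=max(e,key=np.linalg.norm); W=min(e,key=np.linalg.norm)
    return np.round([cx,cy,np.linalg.norm(L),np.linalg.norm(W),np.degrees(np.arctan2(L[1],L[0]))%180],1)
def hsv(p): return [x.astype(int) for x in cv2.split(cv2.cvtColor(p["frame"],cv2.COLOR_RGB2HSV))]
E
python3 - <<'E'
from h import *
p=ctrl.grab_frame("top");h,s,v=hsv(p)
F=p["frame"].astype(int)
for x in [(294,241),(343,238),(396,247),(440,253),(200,259),(350,220)]: print(x,h[x[1],x[0]],s[x[1],x[0]],v[x[1],x[0]])
mat=np.zeros(h.shape,bool);mat[216:286,160:480]=1
for n,m,u,z in [("blue",(abs(h-112)<12)&(s>120),(312,159),15),("green",(abs(h-65)<15)&(s>120),(221,181),15),("yel",(abs(h-30)<5)&(s>120),(422,176),15),
 ("bl",mat&(v>130)&(abs(h-25)<15),(294,241),10),("bs",mat&(v>130)&(abs(h-25)<15),(396,247),10),("punch",mat&(v>100),(343,238),6),("off",mat&(abs(h-12)<6)&(s>130),(440,253),14),
 ("handle",mat&((h<8)|(h>172))&(s>120),(200,259),6),("reel",mat&(v>130),(245,254),28)]:
    print(n,rect(p,m,u,z,rad=20))
s=ctrl.observe();print(Ro.from_rotvec(s["tool_rot"]).as_matrix().round(4),s["eef_pos"])
E
```

```text
(294, 241) 31 58 155
(343, 238) 34 13 159
(396, 247) 20 82 152
(440, 253) 12 213 122
(200, 259) 0 200 162
(350, 220) 86 33 61
blue [655.8  11.9 168.6 134.6 102.5]
green [606.7 237.4 134.  111.3 171.9]
yel [ 604.  -259.3  112.1  111.2  172.1]
bl [449.3  56.   55.9   8.3  72.8]
bs [ 431.8 -187.    47.7    9.1  106.8]
punch [456.  -59.9 129.7   8.6 111.7]
off [ 413.4 -291.    42.6   38.4   16.6]
handle [410.8 296.5  75.1  11.6 103.8]
reel [421.3 173.7  52.2  51.9  70.6]
[[ 9.702e-01  2.424e-01 -0.000e+00]
 [ 2.424e-01 -9.702e-01  1.000e-04]
 [ 0.000e+00 -1.000e-04 -1.000e+00]] [ 145.41758253 -582.08479599  231.25078921]
```

```bash
cat > plan.py <<'E'
# waypoints: hand x y z theta(deg, world yaw of tool x); prints calls, tracks the commanded pose
import sys,json,os,numpy as np
P=json.load(open("cmd.json")) if os.path.exists("cmd.json") else [145.404,-582.083,231.267,14.03]
P=np.array(P); 
for w in sys.argv[1:]:
    a=[float(v) for v in w.split(",")]; hand,T,hold=a[0],np.array(a[1:5]),int(a[5]) if len(a)>5 else 0
    while 1:
        th=np.radians(P[3]);c,s=np.cos(th),np.sin(th)
        D=T-P; d=np.array([c*D[0]+s*D[1],s*D[0]-c*D[1],-D[2]])/100; r=-D[3]/90
        k=min(1,1/max(1e-9,np.abs(d).max()),1/max(1e-9,abs(r)))
        d=np.round(d*k,2 if k<1 else 3); r=round(r*k,3)
        n=max(int(np.ceil(np.linalg.norm(d)*100/50)),int(np.ceil(abs(r)*90/9)),1)+(2 if k==1 else 0)
        row=lambda f:f"{hand:g} "+" ".join(f"{v:g}" for v in np.round(d*f,3))+f" 0 0 {round(r*f,3):g}"
        rows=[row((i+1)/n) for i in range(n)] if n<5 and 0 else [row(1)]*n
        rows+= [row(1)]*hold
        print("; ".join(rows[:20]))
        P=P+np.array([100*(c*d[0]+s*d[1]),100*(s*d[0]-c*d[1]),-100*d[2],-90*r])
        if k==1: break
json.dump(list(P),open("cmd.json","w")); print(P.round(2))
E
python3 plan.py 100,413,-291,150,16.6
```

```text
100 1 -0.66 0.25 0 0 -0.009; 100 1 -0.66 0.25 0 0 -0.009; 100 1 -0.66 0.25 0 0 -0.009
100 1 -0.64 0.24 0 0 -0.008; 100 1 -0.64 0.24 0 0 -0.008; 100 1 -0.64 0.24 0 0 -0.008
100 1 -0.62 0.24 0 0 -0.009; 100 1 -0.62 0.24 0 0 -0.009; 100 1 -0.62 0.24 0 0 -0.009
100 0.336 -0.201 0.083 0 0 -0.003; 100 0.336 -0.201 0.083 0 0 -0.003; 100 0.336 -0.201 0.083 0 0 -0.003
[ 412.97 -291.02  149.97   16.64]
```

Emit:
send_rows:
  motion: "100 1 -0.66 0.25 0 0 -0.009; 100 1 -0.66 0.25 0 0 -0.009; 100 1 -0.66 0.25 0 0 -0.009"

```text
time: 1.92
eef_pos: [228.1, -489.5, 205.2]
tool_rot: [-3.11, -0.411, -0.0]
ft_force: [-0.2, -1.1, 0.1]
width: 85.2
finger_force: 0.0
```

Emit:
send_rows:
  motion: "100 1 -0.64 0.24 0 0 -0.008; 100 1 -0.64 0.24 0 0 -0.008; 100 1 -0.64 0.24 0 0 -0.008"

```text
time: 2.3
eef_pos: [307.9, -403.6, 181.6]
tool_rot: [-3.109, -0.431, 0.0]
ft_force: [-0.4, 0.1, 0.5]
width: 85.2
finger_force: 0.0
```

Emit:
send_rows:
  motion: "100 1 -0.62 0.24 0 0 -0.009; 100 1 -0.62 0.24 0 0 -0.009; 100 1 -0.62 0.24 0 0 -0.009"

```text
time: 2.68
eef_pos: [387.7, -318.5, 158.0]
tool_rot: [-3.108, -0.453, 0.0]
ft_force: [-0.5, -0.2, 0.4]
width: 85.5
finger_force: 0.0
```

Emit:
send_rows:
  motion: "100 0.336 -0.201 0.083 0 0 -0.003; 100 0.336 -0.201 0.083 0 0 -0.003; 100 0.336 -0.201 0.083 0 0 -0.003; 100 0.336 -0.201 0.083 0 0 -0.003"

```text
time: 3.18
eef_pos: [412.5, -292.7, 150.4]
tool_rot: [3.108, 0.452, 0.0]
ft_force: [-1.4, -0.6, 1.0]
width: 85.2
finger_force: 0.0
```

```bash
cat > look.py <<'E'
# look.py picname thing u-hint from proj: measures by colour in the wrist picture
import sys; from h import *
st=ctrl.observe();p=ctrl.grab_frame("wrist")
print(st["time"],np.round(st["eef_pos"],1),np.round(Ro.from_rotvec(st["tool_rot"]).as_matrix()[:2,0],4),round(st["width"],1))
save(p,sys.argv[1]);h,s,v=hsv(p)
M=dict(off=((abs(h-12)<6)&(s>130),14,7),blank=((v>115)&(abs(h-25)<15)&(s<140),10,5),punch=((v>95)&(s<60),9,6),handle=(((h<8)|(h>172))&(s>120),9,6),
 blue=((abs(h-112)<12)&(s>120),15,15),green=((abs(h-65)<15)&(s>120),15,15),yel=((abs(h-30)<5)&(s>120),15,15),reel=((v>130),28,28))
for a in sys.argv[2:]:
    n,x,y=a.split(",");m,z,z2=M[n];u=proj([[float(x),float(y),z2]],p,st)[0]
    print(n,u.round(),rect(p,m,u,z,st,80 if z<15 else 150))
E
python3 look.py w1 off,413,-291 blank,432,-187 yel,604,-259
```

```text
3.175 [ 412.5 -292.7  150.4] [0.9586 0.2849] 85.2
off [321. 180.] [ 413.6 -292.1   44.    36.1   16.6]
blank [205. 123.] [ 431.  -188.3   49.8   10.4  106.2]
yel [355. -90.] [ 547.2 -289.8   48.8   14.6  106.9]
```

View pics/w1.png

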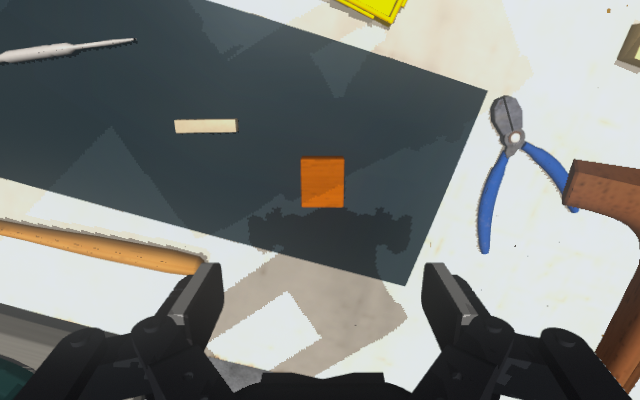

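The wrist picture shows the offcut at (322,182) square to the fingers and the short blank at (205,126). Both agree with the top view to 2 mm. I'll grasp the offcut.

```bash
python3 plan.py 75,413.5,-291,50,16.6 75,413.5,-291,3,16.6,2 0,413.5,-291,3,16.6,5 0,413.5,-291,100,16.6 0,560,-265,110,-7.9,1
```

```text
75 0.005 0.001 1 0 0 0; 75 0.005 0.001 1 0 0 0; 75 0.005 0.001 1 0 0 0; 75 0.005 0.001 1 0 0 0; 75 0.005 0.001 1 0 0 0
75 0 0 0.47 0 0 0; 75 0 0 0.47 0 0 0; 75 0 0 0.47 0 0 0; 75 0 0 0.47 0 0 0; 75 0 0 0.47 0 0 0
0 0 0 -0 0 0 0; 0 0 0 -0 0 0 0; 0 0 0 -0 0 0 0; 0 0 0 -0 0 0 0; 0 0 0 -0 0 0 0; 0 0 0 -0 0 0 0; 0 0 0 -0 0 0 0; 0 0 0 -0 0 0 0
0 0 0 -0.97 0 0 0; 0 0 0 -0.97 0 0 0; 0 0 0 -0.97 0 0 0; 0 0 0 -0.97 0 0 0
0 1 0.12 -0.07 0 0 0.184; 0 1 0.12 -0.07 0 0 0.184; 0 1 0.12 -0.07 0 0 0.184; 0 1 0.12 -0.07 0 0 0.184
0 0.473 -0.088 -0.03 0 0 0.089; 0 0.473 -0.088 -0.03 0 0 0.089; 0 0.473 -0.088 -0.03 0 0 0.089; 0 0.473 -0.088 -0.03 0 0 0.089
[ 560.01 -264.97  109.97   -7.93]
```

Emit:
send_rows:
  motion: "75 0.005 0.001 1 0 0 0; 75 0.005 0.001 1 0 0 0; 75 0.005 0.001 1 0 0 0; 75 0.005 0.001 1 0 0 0"

```text
time: 3.72
eef_pos: [414.0, -292.0, 51.1]
tool_rot: [3.108, 0.454, 0.001]
ft_force: [0.4, -0.3, 0.5]
width: 63.9
finger_force: 0.0
```

Emit:
send_rows:
  motion: "75 0 0 0.24 0 0 0; 75 0 0 0.47 0 0 0; 75 0 0 0.47 0 0 0; 75 0 0 0.47 0 0 0"

```text
time: 4.22
eef_pos: [414.5, -292.0, 4.6]
tool_rot: [3.107, 0.454, 0.003]
ft_force: [0.3, -0.1, 0.1]
width: 64.2
finger_force: 0.0
```

Emit:
send_rows:
  motion: "0 0 0 0 0 0 0; 0 0 0 0 0 0 0; 0 0 0 0 0 0 0; 0 0 0 0 0 0 0; 0 0 0 0 0 0 0; 0 0 0 0 0 0 0; 0 0 0 0 0 0 0; 0 0 0 0 0 0 0"

```text
time: 5.22
eef_pos: [414.1, -291.5, 4.4]
tool_rot: [3.107, 0.454, 0.002]
ft_force: [-1.0, 0.8, 9.6]
width: 34.2
finger_force: 59.8
```

Emit:
send_rows:
  motion: "0 0 0 -0.3 0 0 0; 0 0 0 -0.97 0 0 0; 0 0 0 -0.97 0 0 0; 0 0 0 -0.97 0 0 0"

```text
time: 5.72
eef_pos: [413.6, -291.1, 100.6]
tool_rot: [3.107, 0.455, 0.001]
ft_force: [-0.8, 0.8, -1.0]
width: 34.2
finger_force: 60.4
```

Emit:
send_rows:
  motion: "0 1 0.12 -0.07 0 0 0.184; 0 1 0.12 -0.07 0 0 0.184; 0 1 0.12 -0.07 0 0 0.184; 0 1 0.12 -0.07 0 0 0.184"

```text
time: 6.22
eef_pos: [511.0, -272.8, 105.2]
tool_rot: [-3.139, -0.004, 0.006]
ft_force: [0.8, -0.7, 0.2]
width: 34.4
finger_force: 60.4
```

Emit:
send_rows:
  motion: "0 0.473 -0.088 -0.03 0 0 0.089; 0 0.473 -0.088 -0.03 0 0 0.089; 0 0.473 -0.088 -0.03 0 0 0.089; 0 0.473 -0.088 -0.03 0 0 0.089"

```text
time: 6.72
eef_pos: [558.1, -264.9, 109.4]
tool_rot: [-3.133, 0.217, 0.003]
ft_force: [0.8, -0.1, -0.2]
width: 34.1
finger_force: 60.4
```

```bash
python3 look.py w2 yel,604,-261 off,560,-265
```

```text
6.725 [ 558.1 -264.9  109.4] [ 0.9904 -0.1381] 34.1
yel [307. 137.] [ 604.9 -261.3  111.4  111.3  171.6]
off [322. 193.] [ 496.4 -257.6   83.5   67.6  172.1]
```

View pics/w2.png

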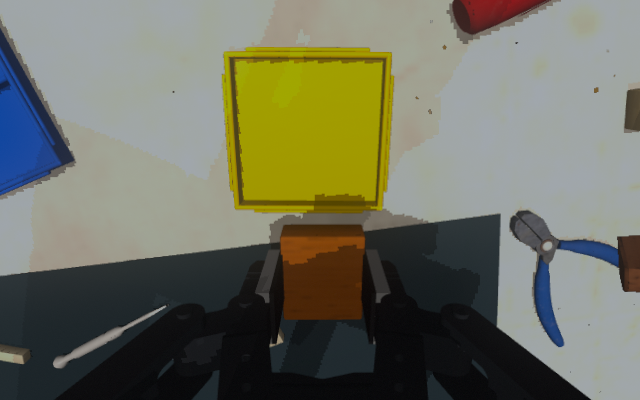

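The offcut is held level, and the yellow tray's centre is at about (309,130), which puts it near (604,-261). I'll place it.

```bash
python3 plan.py 0,603,-261,60,-8.2 0,603,-261,7.5,-8.2,1 62,603,-261,7.5,-8.2,3 62,603,-261,100,-8.2 60,520,-210,120,50 40,431.5,-188,100,106.4,1
```

```text
0 0.42 -0.099 0.5 0 0 0.003; 0 0.42 -0.099 0.5 0 0 0.003; 0 0.42 -0.099 0.5 0 0 0.003; 0 0.42 -0.099 0.5 0 0 0.003
0 0 0 0.525 0 0 0; 0 0 0 0.525 0 0 0; 0 0 0 0.525 0 0 0; 0 0 0 0.525 0 0 0; 0 0 0 0.525 0 0 0
62 0 0 -0 0 0 0; 62 0 0 -0 0 0 0; 62 0 0 -0 0 0 0; 62 0 0 -0 0 0 0; 62 0 0 -0 0 0 0; 62 0 0 -0 0 0 0
62 0 0 -0.925 0 0 0; 62 0 0 -0.925 0 0 0; 62 0 0 -0.925 0 0 0; 62 0 0 -0.925 0 0 0
60 -0.894 -0.386 -0.2 0 0 -0.647; 60 -0.894 -0.386 -0.2 0 0 -0.647; 60 -0.894 -0.386 -0.2 0 0 -0.647; 60 -0.894 -0.386 -0.2 0 0 -0.647; 60 -0.894 -0.386 -0.2 0 0 -0.647; 60 -0.894 -0.386 -0.2 0 0 -0.647; 60 -0.894 -0.386 -0.2 0 0 -0.647; 60 -0.894 -0.386 -0.2 0 0 -0.647; 60 -0.894 -0.386 -0.2 0 0 -0.647
40 -0.4 -0.82 0.2 0 0 -0.626; 40 -0.4 -0.82 0.2 0 0 -0.626; 40 -0.4 -0.82 0.2 0 0 -0.626; 40 -0.4 -0.82 0.2 0 0 -0.626; 40 -0.4 -0.82 0.2 0 0 -0.626; 40 -0.4 -0.82 0.2 0 0 -0.626; 40 -0.4 -0.82 0.2 0 0 -0.626; 40 -0.4 -0.82 0.2 0 0 -0.626; 40 -0.4 -0.82 0.2 0 0 -0.626; 40 -0.4 -0.82 0.2 0 0 -0.626
[ 431.46 -187.98   99.97  106.37]
```

Emit:
send_rows:
  motion: "0 0.42 -0.099 0.5 0 0 0.003; 0 0.42 -0.099 0.5 0 0 0.003; 0 0.42 -0.099 0.5 0 0 0.003; 0 0.42 -0.099 0.5 0 0 0.003"

```text
time: 7.28
eef_pos: [602.6, -261.4, 61.3]
tool_rot: [3.133, -0.225, 0.001]
ft_force: [0.1, -0.4, 0.4]
width: 34.1
finger_force: 60.4
```

Emit:
send_rows:
  motion: "0 0 0 0.3 0 0 0; 0 0 0 0.45 0 0 0; 0 0 0 0.525 0 0 0; 0 0 0 0.525 0 0 0; 0 0 0 0.525 0 0 0"

```text
time: 7.9
eef_pos: [603.4, -261.2, 8.1]
tool_rot: [3.133, -0.225, 0.002]
ft_force: [0.2, 0.3, 0.3]
width: 34.2
finger_force: 60.4
```

Emit:
send_rows:
  motion: "62 0 0 0 0 0 0; 62 0 0 0 0 0 0; 62 0 0 0 0 0 0; 62 0 0 0 0 0 0; 62 0 0 0 0 0 0"

```text
time: 8.52
eef_pos: [603.0, -261.0, 7.5]
tool_rot: [-3.133, 0.225, 0.0]
ft_force: [-0.2, -1.0, 0.1]
width: 53.0
finger_force: 0.0
```

Emit:
send_rows:
  motion: "62 0 0 -0.4 0 0 0; 62 0 0 -0.925 0 0 0; 62 0 0 -0.925 0 0 0; 62 0 0 -0.925 0 0 0"

```text
time: 9.02
eef_pos: [602.8, -260.9, 99.9]
tool_rot: [-3.133, 0.225, 0.0]
ft_force: [-0.8, 0.7, -0.1]
width: 52.9
finger_force: 0.0
```

Emit:
send_rows:
  motion: "60 -0.894 -0.386 -0.2 0 0 -0.647; 60 -0.894 -0.386 -0.2 0 0 -0.647; 60 -0.894 -0.386 -0.2 0 0 -0.647; 60 -0.894 -0.386 -0.2 0 0 -0.647; 60 -0.894 -0.386 -0.2 0 0 -0.647; 60 -0.894 -0.386 -0.2 0 0 -0.647; 60 -0.894 -0.386 -0.2 0 0 -0.647; 60 -0.894 -0.386 -0.2 0 0 -0.647"

```text
time: 10.02
eef_pos: [519.4, -209.7, 119.1]
tool_rot: [-2.847, -1.325, 0.002]
ft_force: [0.1, 0.7, -0.6]
width: 51.3
finger_force: 0.0
```

Emit:
send_rows:
  motion: "40 -0.4 -0.82 0.2 0 0 -0.626; 40 -0.4 -0.82 0.2 0 0 -0.626; 40 -0.4 -0.82 0.2 0 0 -0.626; 40 -0.4 -0.82 0.2 0 0 -0.626; 40 -0.4 -0.82 0.2 0 0 -0.626; 40 -0.4 -0.82 0.2 0 0 -0.626; 40 -0.4 -0.82 0.2 0 0 -0.626; 40 -0.4 -0.82 0.2 0 0 -0.626"

```text
time: 11.02
eef_pos: [431.4, -188.0, 99.9]
tool_rot: [-1.884, -2.513, -0.0]
ft_force: [0.6, 0.4, 0.3]
width: 34.3
finger_force: 0.0
```

```bash
python3 look.py w3 blank,431,-188 punch,456,-60
python3 - <<'E'
from h import *
p=ctrl.grab_frame("top");h,s,v=hsv(p)
print(rect(p,(abs(h-12)<6)&(s>130),proj([[603,-261,10]],p)[0],17,rad=25))
E
```

```text
11.025 [ 431.4 -188.    99.9] [-0.2803  0.9599] 34.3
blank [322. 200.] [ 430.3 -187.2   50.6   10.5  106.6]
punch [419.  24.] [464.7 -84.5  78.9   8.8 112.5]
[ 600.6 -258.3   41.7   36.   171.9]
```

Offcut placed: the top view puts it at (601,-258), yaw 172. Now the short blank.

```bash
python3 plan.py 40,430.6,-187.5,30,106.6 40,430.6,-187.5,5,106.6,1 0,430.6,-187.5,5,106.6,4 0,430.6,-187.5,70,106.6; cp cmd.json c1.json;  python3 plan.py 0,540,150,90,81.9,1
```

```text
40 0.007 -0.007 0.7 0 0 -0.003; 40 0.007 -0.007 0.7 0 0 -0.003; 40 0.007 -0.007 0.7 0 0 -0.003; 40 0.007 -0.007 0.7 0 0 -0.003
40 0 0 0.25 0 0 0; 40 0 0 0.25 0 0 0; 40 0 0 0.25 0 0 0; 40 0 0 0.25 0 0 0
0 0 0 -0 0 0 0; 0 0 0 -0 0 0 0; 0 0 0 -0 0 0 0; 0 0 0 -0 0 0 0; 0 0 0 -0 0 0 0; 0 0 0 -0 0 0 0; 0 0 0 -0 0 0 0
0 0 0 -0.65 0 0 0; 0 0 0 -0.65 0 0 0; 0 0 0 -0.65 0 0 0; 0 0 0 -0.65 0 0 0
[ 430.59 -187.51   69.97  106.64]
0 1 0.69 -0.07 0 0 0.094; 0 1 0.69 -0.07 0 0 0.094; 0 1 0.69 -0.07 0 0 0.094; 0 1 0.69 -0.07 0 0 0.094
0 1 0.49 -0.06 0 0 0.086; 0 1 0.49 -0.06 0 0 0.086; 0 1 0.49 -0.06 0 0 0.086; 0 1 0.49 -0.06 0 0 0.086
0 1 0.33 -0.06 0 0 0.082; 0 1 0.33 -0.06 0 0 0.082; 0 1 0.33 -0.06 0 0 0.082; 0 1 0.33 -0.06 0 0 0.082
0 0.163 0.035 -0.01 0 0 0.013; 0 0.163 0.035 -0.01 0 0 0.013; 0 0.163 0.035 -0.01 0 0 0.013; 0 0.163 0.035 -0.01 0 0 0.013
[540.01 150.02  89.97  81.89]
```

Emit:
send_rows:
  motion: "40 0.007 0.007 0.7 0 0 0; 40 0.007 0.007 0.7 0 0 0; 40 0.007 0.007 0.95 0 0 0; 40 0.007 0.007 0.95 0 0 0; 40 0.007 0.007 0.95 0 0 0; 0 0.007 0.007 0.95 0 0 0; 0 0.007 0.007 0.95 0 0 0; 0 0.007 0.007 0.95 0 0 0; 0 0.007 0.007 0.95 0 0 0; 0 0.007 0.007 0.95 0 0 0; 0 0.007 0.007 0.95 0 0 0"

```text
time: 12.5
eef_pos: [432.7, -187.5, 6.3]
tool_rot: [1.881, 2.513, 0.0]
ft_force: [-0.0, 0.6, 9.2]
width: 7.4
finger_force: 58.9
```

```bash
echo '[431.9,-187.1,4.97,106.37]'>cmd.json; python3 plan.py 0,432,-187,85,106.37; python3 plan.py 0,560,150,100,81.9
```

```text
0 0.001 0.001 -0.8 0 0 -0; 0 0.001 0.001 -0.8 0 0 -0; 0 0.001 0.001 -0.8 0 0 -0; 0 0.001 0.001 -0.8 0 0 -0
[ 431.97 -186.98   84.97  106.37]
0 1 0.76 -0.05 0 0 0.095; 0 1 0.76 -0.05 0 0 0.095; 0 1 0.76 -0.05 0 0 0.095
0 1 0.55 -0.05 0 0 0.086; 0 1 0.55 -0.05 0 0 0.086; 0 1 0.55 -0.05 0 0 0.086
0 1 0.38 -0.04 0 0 0.08; 0 1 0.38 -0.04 0 0 0.08; 0 1 0.38 -0.04 0 0 0.08
0 0.135 0.029 -0.01 0 0 0.011; 0 0.135 0.029 -0.01 0 0 0.011; 0 0.135 0.029 -0.01 0 0 0.011
[560.   150.03  99.97  81.89]
```

Emit:
send_rows:
  motion: "0 0 0 -0.4 0 0 0; 0 0 0 -0.8 0 0 0; 0 0 0 -0.8 0 0 0; 0 0 0 -0.8 0 0 0"

```text
time: 13.0
eef_pos: [431.9, -187.0, 85.2]
tool_rot: [1.882, 2.515, 0.0]
ft_force: [-0.1, 0.2, 0.2]
width: 7.2
finger_force: 58.7
```

Emit:
send_rows:
  motion: "0 1 0.76 -0.05 0 0 0.095; 0 1 0.76 -0.05 0 0 0.095; 0 1 0.76 -0.05 0 0 0.095"

```text
time: 13.38
eef_pos: [476.6, -66.2, 89.0]
tool_rot: [-2.057, -2.371, 0.0]
ft_force: [0.4, -0.5, -0.9]
width: 7.5
finger_force: 58.7
```

Emit:
send_rows:
  motion: "0 1 0.55 -0.05 0 0 0.086; 0 1 0.55 -0.05 0 0 0.086; 0 1 0.55 -0.05 0 0 0.086"

```text
time: 13.75
eef_pos: [518.2, 38.6, 94.2]
tool_rot: [-2.215, -2.227, 0.0]
ft_force: [-0.9, -0.4, 0.4]
width: 7.4
finger_force: 58.8
```

Emit:
send_rows:
  motion: "0 1 0.38 -0.04 0 0 0.08; 0 1 0.38 -0.04 0 0 0.08; 0 1 0.38 -0.04 0 0 0.08"

```text
time: 14.12
eef_pos: [556.1, 137.5, 98.2]
tool_rot: [-2.353, -2.082, 0.0]
ft_force: [-1.4, -0.2, -0.1]
width: 7.4
finger_force: 58.8
```

Emit:
send_rows:
  motion: "0 0.135 0.029 -0.01 0 0 0.011; 0 0.135 0.029 -0.01 0 0 0.011; 0 0.135 0.029 -0.01 0 0 0.011; 0 0.135 0.029 -0.01 0 0 0.011"

```text
time: 14.62
eef_pos: [559.5, 148.7, 99.8]
tool_rot: [-2.374, -2.058, 0.001]
ft_force: [0.3, -0.3, -0.9]
width: 7.6
finger_force: 58.8
```

```bash
python3 look.py w4 green,607,237
```

```text
14.625 [559.5 148.7  99.8] [0.1419 0.9899] 7.6
green [379.  59.] [605.1 226.7 135.5  88.5 172.1]
```

View pics/w4.png

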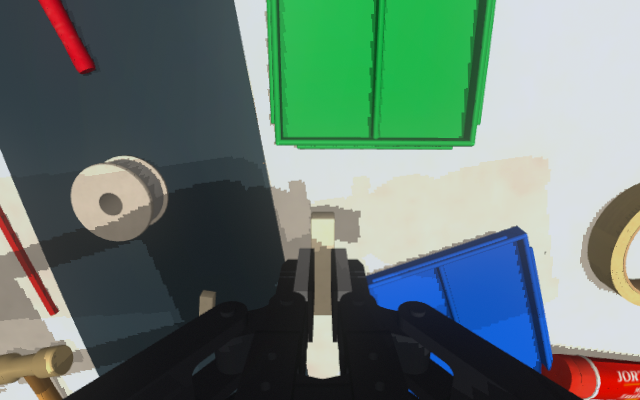

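The short blank is held along tool x. The green tray is straight ahead, divider at (374,100) and near bay centred near column 330; the reel at (118,200) is untouched. I'll check the divider line.

```bash
python3 - <<'E'
from h import *
st=ctrl.observe();p=ctrl.grab_frame("wrist")
g=ground([[376,20],[374,130],[323,214],[325,377]],14,p,st);print(g.round(1))
# divider line predicted from top view: centre (606.7,237.4), dir 81.9
u=np.array([.990,-.141]);print(((g[:2,:2]-[606.7,237.4])@u).round(1))
print(ground([[285,140],[474,143]],3,p,st).round(1))
E
python3 plan.py 0,574.5,242,90,81.9; python3 plan.py  0,574.5,242,10,81.9
```

```text
[[607.5 259.7  14. ]
 [599.8 194.8  14. ]
 [558.7 141.6  14. ]
 [539.6  -4.3  14. ]]
[-2.4 -0.9]
[[539.9 195.    3. ]
 [669.2 174.7   3. ]]
0 0.931 0.014 0.1 0 0 -0; 0 0.931 0.014 0.1 0 0 -0; 0 0.931 0.014 0.1 0 0 -0; 0 0.931 0.014 0.1 0 0 -0
[574.52 242.    89.97  81.89]
0 -0 -0 0.8 0 0 -0; 0 -0 -0 0.8 0 0 -0; 0 -0 -0 0.8 0 0 -0; 0 -0 -0 0.8 0 0 -0
[574.52 242.     9.97  81.89]
```

Emit:
send_rows:
  motion: "0 0.931 0.004 0.1 0 0 0; 0 0.931 0.004 0.1 0 0 0; 0 0.931 0.004 0.1 0 0 0; 0 0.931 0.004 0.1 0 0 0"

```text
time: 15.22
eef_pos: [573.1, 241.3, 89.9]
tool_rot: [2.373, 2.059, -0.002]
ft_force: [-0.0, 0.5, -0.4]
width: 7.5
finger_force: 58.8
```

Emit:
send_rows:
  motion: "0 0 0 0.4 0 0 0; 0 0 0 0.6 0 0 0; 0 0 0 0.75 0 0 0; 0 0 0 0.8 0 0 0; 0 0 0 0.8 0 0 0; 0 0 0 0.8 0 0 0"

```text
time: 15.98
eef_pos: [574.2, 242.1, 10.8]
tool_rot: [2.373, 2.058, 0.002]
ft_force: [0.0, 0.4, -0.5]
width: 7.7
finger_force: 58.8
```

Emit:
send_rows:
  motion: "24 0 0 0 0 0 0; 24 0 0 0 0 0 0; 24 0 0 0 0 0 0; 24 0 0 0 0 0 0"

```text
time: 16.48
eef_pos: [573.5, 242.1, 10.1]
tool_rot: [-2.373, -2.059, -0.0]
ft_force: [-0.2, 0.3, -0.3]
width: 20.6
finger_force: 0.0
```

```bash
echo '[573.5,242,9.97,81.89]'>cmd.json; python3 plan.py 24,573.5,242,100,81.9; python3 plan.py 40,500,270,130,90; python3 plan.py 40,411,297,100,103.8,1
```

```text
24 0 0 -0.9 0 0 -0; 24 0 0 -0.9 0 0 -0; 24 0 0 -0.9 0 0 -0; 24 0 0 -0.9 0 0 -0
[573.5  242.    99.97  81.89]
40 0.174 -0.767 -0.3 0 0 -0.09; 40 0.174 -0.767 -0.3 0 0 -0.09; 40 0.174 -0.767 -0.3 0 0 -0.09; 40 0.174 -0.767 -0.3 0 0 -0.09
[500.02 270.05 129.97  89.99]
40 0.269 -0.89 0.3 0 0 -0.153; 40 0.269 -0.89 0.3 0 0 -0.153; 40 0.269 -0.89 0.3 0 0 -0.153; 40 0.269 -0.89 0.3 0 0 -0.153; 40 0.269 -0.89 0.3 0 0 -0.153
[411.03 296.96  99.97 103.76]
```

Emit:
send_rows:
  motion: "24 0 0 -0.4 0 0 0; 24 0 0 -0.9 0 0 0; 24 0 0 -0.9 0 0 0; 24 0 0 -0.9 0 0 0"

```text
time: 16.98
eef_pos: [573.2, 241.9, 99.8]
tool_rot: [-2.373, -2.059, 0.0]
ft_force: [0.9, 0.1, -0.4]
width: 20.5
finger_force: 0.0
```

Emit:
send_rows:
  motion: "40 0.174 -0.767 -0.3 0 0 -0.09; 40 0.174 -0.767 -0.3 0 0 -0.09; 40 0.174 -0.767 -0.3 0 0 -0.09; 40 0.174 -0.767 -0.3 0 0 -0.09"

```text
time: 17.48
eef_pos: [500.8, 269.8, 129.4]
tool_rot: [2.222, 2.22, -0.0]
ft_force: [0.2, -0.0, 0.6]
width: 34.2
finger_force: 0.0
```

Emit:
send_rows:
  motion: "40 0.269 -0.89 0.3 0 0 -0.153; 40 0.269 -0.89 0.3 0 0 -0.153; 40 0.269 -0.89 0.3 0 0 -0.153; 40 0.269 -0.89 0.3 0 0 -0.153; 40 0.269 -0.89 0.3 0 0 -0.153"

```text
time: 18.1
eef_pos: [413.3, 297.1, 100.4]
tool_rot: [1.941, 2.469, 0.003]
ft_force: [0.8, 0.3, -0.4]
width: 34.4
finger_force: 0.0
```

```bash
python3 look.py w5 handle,411,297
python3 - <<'E'
from h import *
p=ctrl.grab_frame("top");h,s,v=hsv(p)
print(rect(p,(s<140)&(abs(h-25)<15)&(v>110),proj([[573,242,10]],p)[0],13,rad=12)); save(p,"top1")
E
```

```text
18.1 [413.3 297.1 100.4] [-0.2363  0.9717] 34.4
handle [319. 200.] [410.5 295.6  75.8  11.1 103.9]
[573.4 241.7  48.3  10.3  83.3]
```

View pics/w5.png

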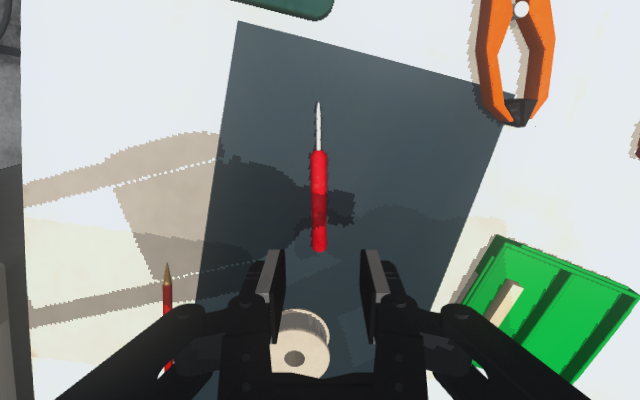

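View pics/top1.png

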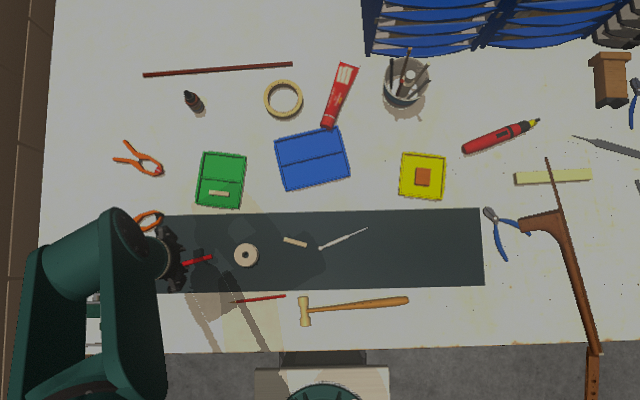

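The wrist picture shows the screwdriver centred between the fingers, with its handle at (319,200) and shank up, and the reel upright and clear behind. The top view shows the offcut and short blank in their trays. Grasping the screwdriver.

```bash
python3 plan.py 40,411,297,40,103.8; python3 plan.py 40,411,297,7,103.8,1;python3 plan.py 0,411,297,110,103.8;  python3 plan.py 0,620,-60,120,102.5,1
```

```text
40 0 -0 0.6 0 0 -0; 40 0 -0 0.6 0 0 -0; 40 0 -0 0.6 0 0 -0; 40 0 -0 0.6 0 0 -0
[411.03 296.96  39.97 103.76]
40 0 -0 0.33 0 0 -0; 40 0 -0 0.33 0 0 -0; 40 0 -0 0.33 0 0 -0; 40 0 -0 0.33 0 0 -0
[411.03 296.96   6.97 103.76]
0 0 -0 -1 0 0 -0; 0 0 -0 -1 0 0 -0
0 0 -0 -0.03 0 0 -0; 0 0 -0 -0.03 0 0 -0; 0 0 -0 -0.03 0 0 -0
[411.03 296.96 109.97 103.76]
0 -1 0.3 -0.03 0 0 0.004; 0 -1 0.3 -0.03 0 0 0.004; 0 -1 0.3 -0.03 0 0 0.004; 0 -1 0.3 -0.03 0 0 0.004
0 -1 0.3 -0.02 0 0 0.003; 0 -1 0.3 -0.02 0 0 0.003; 0 -1 0.3 -0.02 0 0 0.003; 0 -1 0.3 -0.02 0 0 0.003
0 -1 0.31 -0.03 0 0 0.004; 0 -1 0.31 -0.03 0 0 0.004; 0 -1 0.31 -0.03 0 0 0.004; 0 -1 0.31 -0.03 0 0 0.004
0 -0.954 0.305 -0.02 0 0 0.003; 0 -0.954 0.305 -0.02 0 0 0.003; 0 -0.954 0.305 -0.02 0 0 0.003; 0 -0.954 0.305 -0.02 0 0 0.003; 0 -0.954 0.305 -0.02 0 0 0.003; 0 -0.954 0.305 -0.02 0 0 0.003
[620.05 -60.   119.97 102.5 ]
```

Emit:
send_rows:
  motion: "40 0 0 0.6 0 0 0; 40 0 0 0.6 0 0 0; 40 0 0 0.8 0 0 0; 40 0 0 0.93 0 0 0; 40 0 0 0.93 0 0 0; 40 0 0 0.93 0 0 0; 0 0 0 0.93 0 0 0; 0 0 0 0.93 0 0 0; 0 0 0 0.93 0 0 0; 0 0 0 0.93 0 0 0; 0 0 0 0.93 0 0 0; 0 0 0 0.93 0 0 0"

```text
time: 19.7
eef_pos: [411.5, 297.3, 8.1]
tool_rot: [1.939, 2.471, 0.002]
ft_force: [-1.4, -0.7, 8.0]
width: 5.6
finger_force: 55.1
```

The opening of 5.6 mm suggests a pinch above the handle's axis. I'll re-grasp 4 mm lower.

Emit:
send_rows:
  motion: "40 0 0 0 0 0 0; 40 0 0 0 0 0 0; 40 0 0 0.03 0 0 0; 40 0 0 0.045 0 0 0; 40 0 0 0.045 0 0 0; 0 0 0 0.045 0 0 0; 0 0 0 0.045 0 0 0; 0 0 0 0.045 0 0 0; 0 0 0 0.045 0 0 0; 0 0 0 0.045 0 0 0; 0 0 0 0.045 0 0 0"

```text
time: 21.08
eef_pos: [411.1, 297.0, 2.7]
tool_rot: [-1.939, -2.471, -0.0]
ft_force: [-0.4, 0.0, 4.6]
width: 9.0
finger_force: 59.0
```

Emit:
send_rows:
  motion: "0 0 0 -0.4 0 0 0; 0 0 0 -1 0 0 0; 0 0 0 -1 0 0 0; 0 0 0 -1 0 0 0"

```text
time: 21.58
eef_pos: [410.9, 296.9, 102.4]
tool_rot: [-1.939, -2.471, -0.0]
ft_force: [-0.3, 0.6, -0.3]
width: 8.7
finger_force: 58.9
```

Emit:
send_rows:
  motion: "0 -1 0.3 -0.03 0 0 0.004; 0 -1 0.3 -0.03 0 0 0.004; 0 -1 0.3 -0.03 0 0 0.004"

```text
time: 21.95
eef_pos: [464.4, 204.7, 104.0]
tool_rot: [-1.951, -2.461, 0.003]
ft_force: [0.3, 1.2, 0.4]
width: 8.2
finger_force: 58.9
```

Emit:
send_rows:
  motion: "0 -1 0.3 -0.02 0 0 0.003; 0 -1 0.3 -0.02 0 0 0.003; 0 -1 0.3 -0.02 0 0 0.003"

```text
time: 22.32
eef_pos: [516.9, 115.2, 106.3]
tool_rot: [-1.956, -2.457, 0.002]
ft_force: [-0.9, 1.1, -0.5]
width: 8.6
finger_force: 58.9
```

Emit:
send_rows:
  motion: "0 -1 0.31 -0.03 0 0 0.004; 0 -1 0.31 -0.03 0 0 0.004; 0 -1 0.31 -0.03 0 0 0.004"

```text
time: 22.7
eef_pos: [569.9, 25.6, 109.5]
tool_rot: [-1.963, -2.452, 0.0]
ft_force: [-0.7, 0.3, -0.7]
width: 8.6
finger_force: 58.9
```

Emit:
send_rows:
  motion: "0 -0.954 0.305 -0.02 0 0 0.003; 0 -0.954 0.305 -0.02 0 0 0.003; 0 -0.954 0.305 -0.02 0 0 0.003; 0 -0.954 0.305 -0.02 0 0 0.003"

```text
time: 23.2
eef_pos: [618.1, -57.7, 111.4]
tool_rot: [-1.963, -2.448, 0.001]
ft_force: [0.2, 0.9, 0.1]
width: 8.5
finger_force: 58.9
```

```bash
echo '[620.05,-60,112.47,102.5]'>cmd.json; python3 look.py w6 blue,655,12
```

```text
23.2 [618.1 -57.7 111.4] [-0.2171  0.9761] 8.5
blue [399. 115.] [656.9   5.6 155.8 135.4 102.6]
```

View pics/w6.png

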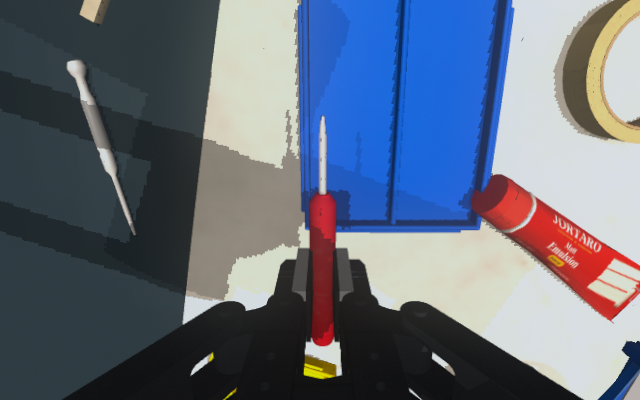

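The screwdriver is held square, shank up, at (322,120–345). The blue tray's divider runs (402,20)–(393,220), and the paint tube's cap is at its near right corner (485,200).

```bash
python3 - <<'E'
from h import *
st=ctrl.observe();p=ctrl.grab_frame("wrist")
g=ground([[402,20],[393,220]],14,p,st);print(g.round(1))
u=np.array([.976,.216]);print(((g[:,:2]-[655.8,11.9])@u).round(1))
print(ground([[304,226],[480,228]],15,p,st).round(1),ground([[475,205]],20,p,st).round(1))
E
python3 plan.py 0,627,-7,95,102.5,1;python3 plan.py 0,627,-7,6.5,102.5,1
```

```text
[[640.6  69.1  14. ]
 [672.3 -62.2  14. ]]
[-2.5  0.1]
[[608.8 -80.9  15. ]
 [737.8 -53.8  15. ]] [[725.  -36.1  20. ]]
0 0.502 0.183 0.175 0 0 -0; 0 0.502 0.183 0.175 0 0 -0; 0 0.502 0.183 0.175 0 0 -0; 0 0.502 0.183 0.175 0 0 -0; 0 0.502 0.183 0.175 0 0 -0
[627.05  -7.03  94.97 102.5 ]
0 0 -0 0.885 0 0 -0; 0 0 -0 0.885 0 0 -0; 0 0 -0 0.885 0 0 -0; 0 0 -0 0.885 0 0 -0; 0 0 -0 0.885 0 0 -0
[627.05  -7.03   6.47 102.5 ]
```

Emit:
send_rows:
  motion: "0 0.502 0.178 0.175 0 0 0; 0 0.502 0.178 0.175 0 0 0; 0 0.502 0.178 0.175 0 0 0; 0 0.502 0.178 0.175 0 0 0; 0 0.502 0.178 0.175 0 0 0"

```text
time: 23.92
eef_pos: [626.7, -7.9, 95.4]
tool_rot: [1.967, 2.449, 0.0]
ft_force: [-0.4, 0.2, -1.1]
width: 8.9
finger_force: 58.9
```

Emit:
send_rows:
  motion: "0 0 0 0.4 0 0 0; 0 0 0 0.7 0 0 0; 0 0 0 0.82 0 0 0; 0 0 0 0.885 0 0 0; 0 0 0 0.885 0 0 0; 0 0 0 0.885 0 0 0"

```text
time: 24.68
eef_pos: [627.5, -7.3, 7.6]
tool_rot: [1.966, 2.449, 0.002]
ft_force: [-0.5, -0.3, 0.2]
width: 8.9
finger_force: 58.9
```

Emit:
send_rows:
  motion: "25 0 0 0 0 0 0; 25 0 0 0 0 0 0; 25 0 0 0 0 0 0; 25 0 0 0 0 0 0"

```text
time: 25.18
eef_pos: [626.6, -7.1, 6.6]
tool_rot: [-1.966, -2.45, -0.0]
ft_force: [-0.2, -0.3, -0.0]
width: 21.2
finger_force: 0.0
```

Emit:
send_rows:
  motion: "25 0 0 -0.2 0 0 0; 25 0 0 -0.6 0 0 0; 25 0 0 -1 0 0 0; 25 0 0 -1 0 0 0; 25 0 0 -1 0 0 0"

```text
time: 25.8
eef_pos: [626.1, -7.1, 106.1]
tool_rot: [-1.966, -2.45, 0.0]
ft_force: [-0.6, 0.1, -1.0]
width: 21.6
finger_force: 0.0
```

```bash
echo '[626.6,-7.1,106.47,102.5]'>cmd.json; python3 plan.py 45,456,-62,100,111.8,1
```

```text
45 -0.09 -1 0.04 0 0 -0.058; 45 -0.09 -1 0.04 0 0 -0.058; 45 -0.09 -1 0.04 0 0 -0.058; 45 -0.09 -1 0.04 0 0 -0.058
45 -0.005 -0.788 0.025 0 0 -0.045; 45 -0.005 -0.788 0.025 0 0 -0.045; 45 -0.005 -0.788 0.025 0 0 -0.045; 45 -0.005 -0.788 0.025 0 0 -0.045; 45 -0.005 -0.788 0.025 0 0 -0.045
[456.01 -61.99  99.97 111.77]
```

Emit:
send_rows:
  motion: "45 -0.09 -1 0.04 0 0 -0.058; 45 -0.09 -1 0.04 0 0 -0.058; 45 -0.09 -1 0.04 0 0 -0.058; 45 -0.09 -1 0.04 0 0 -0.058"

```text
time: 26.3
eef_pos: [531.3, -37.6, 101.9]
tool_rot: [-1.853, -2.536, -0.0]
ft_force: [-0.0, -0.6, 0.6]
width: 38.2
finger_force: 0.0
```

Emit:
send_rows:
  motion: "45 -0.005 -0.788 0.025 0 0 -0.045; 45 -0.005 -0.788 0.025 0 0 -0.045; 45 -0.005 -0.788 0.025 0 0 -0.045; 45 -0.005 -0.788 0.025 0 0 -0.045; 45 -0.005 -0.788 0.025 0 0 -0.045"

```text
time: 26.92
eef_pos: [458.0, -62.1, 100.2]
tool_rot: [1.761, 2.6, 0.001]
ft_force: [-0.1, -0.3, -0.4]
width: 38.2
finger_force: 0.0
```

```bash
python3 look.py w7 punch,456,-62
python3 - <<'E'
from h import *
p=ctrl.grab_frame("top");h,s,v=hsv(p)
print(rect(p,((h<8)|(h>172))&(s>120),proj([[627,-7,10]],p)[0],9,rad=15))
st=ctrl.observe();p=ctrl.grab_frame("wrist");print([(r["confidence"],ground(r["uv"],6,p,st)[0].round(1)) for r in ctrl.spot_point("punch_mid",p)])
E
```

```text
26.925 [458.  -62.1 100.2] [-0.3712  0.9285] 38.2
punch [320. 199.] [455.1 -59.6 130.3  11.1 112.1]
[627.7  -7.9  73.9   9.2 102.9]
[(0.58, array([455.3, -60.9,   6. ]))]
```

View pics/w7.png

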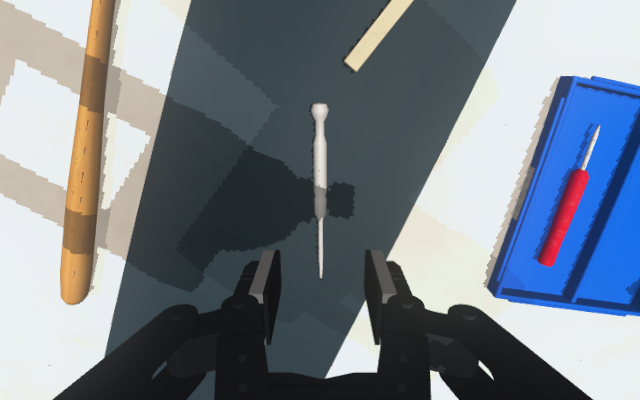

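The screwdriver lies in the blue tray's near bay (578,200). The punch is centred at (320,190), square to the fingers. Grasping.

Emit:
send_rows:
  motion: "45 0.02 0 0.6 0 0 0; 45 0.02 0 0.6 0 0 0; 45 0.02 0 0.85 0 0 0; 45 0.02 0 0.97 0 0 0; 45 0.02 0 0.97 0 0 0; 45 0.02 0 0.97 0 0 0; 0 0.02 0 0.97 0 0 0; 0 0.02 0 0.97 0 0 0; 0 0.02 0 0.97 0 0 0; 0 0.02 0 0.97 0 0 0; 0 0.02 0 0.97 0 0 0; 0 0.02 0 0.97 0 0 0"

```text
time: 28.62
eef_pos: [455.7, -60.3, 3.9]
tool_rot: [1.761, 2.6, 0.001]
ft_force: [-0.9, -0.1, 8.9]
width: 9.7
finger_force: 59.1
```

Emit:
send_rows:
  motion: "0 0 0 -0.4 0 0 0; 0 0 0 -1 0 0 0; 0 0 0 -1 0 0 0; 0 0 0 -1 0 0 0"

```text
time: 29.12
eef_pos: [455.0, -60.1, 103.2]
tool_rot: [1.762, 2.601, 0.0]
ft_force: [-0.3, 0.3, -0.9]
width: 9.5
finger_force: 59.1
```

```bash
echo '[455.3,-60.1,102.97,111.77]'>cmd.json; python3 plan.py 0,686,18,103,102.5,1;python3 plan.py 0,686,18,7.5,102.5,1
```

```text
0 -0.05 1 -0 0 0 0.042; 0 -0.05 1 -0 0 0 0.042; 0 -0.05 1 -0 0 0 0.042; 0 -0.05 1 -0 0 0 0.042
0 0.01 1 -0 0 0 0.043; 0 0.01 1 -0 0 0 0.043; 0 0.01 1 -0 0 0 0.043; 0 0.01 1 -0 0 0 0.043
0 0.034 0.433 -0 0 0 0.018; 0 0.034 0.433 -0 0 0 0.018; 0 0.034 0.433 -0 0 0 0.018; 0 0.034 0.433 -0 0 0 0.018
[685.99  18.04 102.97 102.5 ]
0 -0 0 0.955 0 0 -0; 0 -0 0 0.955 0 0 -0; 0 -0 0 0.955 0 0 -0; 0 -0 0 0.955 0 0 -0; 0 -0 0 0.955 0 0 -0
[685.99  18.04   7.47 102.5 ]
```

Emit:
send_rows:
  motion: "0 -0.05 1 0 0 0 0.042; 0 -0.05 1 0 0 0 0.042; 0 -0.05 1 0 0 0 0.042; 0 -0.05 1 0 0 0 0.042"

```text
time: 29.62
eef_pos: [547.7, -27.4, 101.1]
tool_rot: [-1.844, -2.538, 0.003]
ft_force: [-1.1, 0.4, -0.4]
width: 9.5
finger_force: 59.1
```

Emit:
send_rows:
  motion: "0 0.01 1 0 0 0 0.043; 0 0.01 1 0 0 0 0.043; 0 0.01 1 0 0 0 0.043; 0 0.01 1 0 0 0 0.043"

```text
time: 30.12
eef_pos: [642.2, 3.7, 101.9]
tool_rot: [-1.93, -2.475, 0.004]
ft_force: [-0.9, -0.4, -1.4]
width: 9.8
finger_force: 59.1
```

Emit:
send_rows:
  motion: "0 0.034 0.433 0 0 0 0.018; 0 0.034 0.433 0 0 0 0.018; 0 0.034 0.433 0 0 0 0.018; 0 0.034 0.433 0 0 0 0.018"

```text
time: 30.62
eef_pos: [684.1, 17.5, 102.7]
tool_rot: [-1.966, -2.448, 0.002]
ft_force: [0.4, -0.3, -0.4]
width: 9.7
finger_force: 59.1
```

Emit:
send_rows:
  motion: "0 0 0 0.4 0 0 0; 0 0 0 0.7 0 0 0; 0 0 0 0.88 0 0 0; 0 0 0 0.955 0 0 0; 0 0 0 0.955 0 0 0; 0 0 0 0.955 0 0 0"

```text
time: 31.38
eef_pos: [686.8, 17.9, 8.4]
tool_rot: [1.966, 2.449, 0.002]
ft_force: [0.9, -0.0, 0.7]
width: 10.0
finger_force: 59.2
```

Emit:
send_rows:
  motion: "25 0 0 0 0 0 0; 25 0 0 0 0 0 0; 25 0 0 0 0 0 0; 25 0 0 0 0 0 0"

```text
time: 31.88
eef_pos: [686.0, 18.0, 7.6]
tool_rot: [-1.966, -2.45, -0.0]
ft_force: [-0.3, -0.5, 0.0]
width: 21.4
finger_force: 0.0
```

Emit:
send_rows:
  motion: "25 0 0 -0.2 0 0 0; 25 0 0 -0.6 0 0 0; 25 0 0 -1 0 0 0; 25 0 0 -1 0 0 0; 25 0 0 -1 0 0 0"

```text
time: 32.5
eef_pos: [685.9, 17.9, 108.4]
tool_rot: [1.966, 2.45, 0.001]
ft_force: [0.3, -0.8, -1.0]
width: 21.4
finger_force: 0.0
```

```bash
echo '[685.99,18.04,107.47,102.5]'>cmd.json; python3 plan.py 45,449,54,100,73,1
```

```text
45 0.39 -1 0.03 0 0 0.147; 45 0.39 -1 0.03 0 0 0.147; 45 0.39 -1 0.03 0 0 0.147; 45 0.39 -1 0.03 0 0 0.147
45 0.14 -1 0.03 0 0 0.138; 45 0.14 -1 0.03 0 0 0.138; 45 0.14 -1 0.03 0 0 0.138; 45 0.14 -1 0.03 0 0 0.138
45 -0.029 -0.313 0.015 0 0 0.043; 45 -0.029 -0.313 0.015 0 0 0.043; 45 -0.029 -0.313 0.015 0 0 0.043; 45 -0.029 -0.313 0.015 0 0 0.043
[448.97  54.04  99.97  72.98]
```

Emit:
send_rows:
  motion: "45 0.39 -1 0.03 0 0 0.147; 45 0.39 -1 0.03 0 0 0.147; 45 0.39 -1 0.03 0 0 0.147; 45 0.39 -1 0.03 0 0 0.147"

```text
time: 33.0
eef_pos: [580.1, 34.4, 104.2]
tool_rot: [-2.235, -2.208, 0.0]
ft_force: [0.4, 0.5, 1.2]
width: 38.3
finger_force: 0.0
```

Emit:
send_rows:
  motion: "45 0.14 -1 0.03 0 0 0.138; 45 0.14 -1 0.03 0 0 0.138; 45 0.14 -1 0.03 0 0 0.138; 45 0.14 -1 0.03 0 0 0.138"

```text
time: 33.5
eef_pos: [482.6, 49.4, 101.9]
tool_rot: [2.46, 1.952, 0.003]
ft_force: [0.3, -0.2, -0.1]
width: 38.6
finger_force: 0.0
```

Emit:
send_rows:
  motion: "45 -0.029 -0.313 0.015 0 0 0.043; 45 -0.029 -0.313 0.015 0 0 0.043; 45 -0.029 -0.313 0.015 0 0 0.043; 45 -0.029 -0.313 0.015 0 0 0.043; 45 -0.029 -0.313 0.015 0 0 0.043"

```text
time: 34.12
eef_pos: [450.0, 53.8, 100.1]
tool_rot: [2.525, 1.868, 0.001]
ft_force: [0.4, 0.6, 0.4]
width: 38.6
finger_force: 0.0
```

```bash
python3 look.py w8 blank,449,55
```

```text
34.125 [450.   53.8 100.1] [0.2927 0.9562] 38.6
blank [321. 199.] [448.9  57.   57.8  10.   73.2]
```

View pics/w8.png

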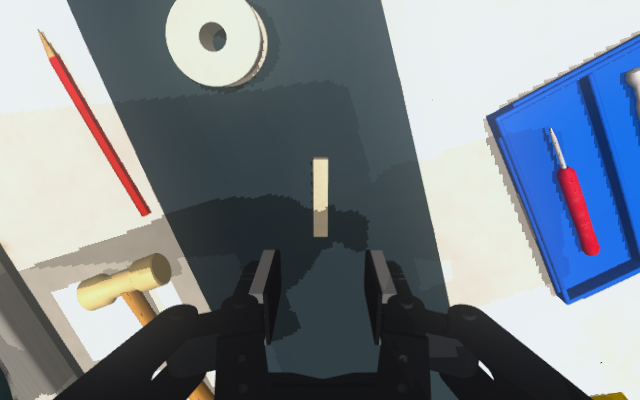

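The long blank is at (321,197), 3 mm ahead of the fingers' centre and square to them.

Emit:
send_rows:
  motion: "45 0.03 0 0.6 0 0 0; 45 0.03 0 0.6 0 0 0; 45 0.03 0 0.85 0 0 0; 45 0.03 0 0.96 0 0 0; 45 0.03 0 0.96 0 0 0; 45 0.03 0 0.96 0 0 0; 0 0.03 0 0.96 0 0 0; 0 0.03 0 0.96 0 0 0; 0 0.03 0 0.96 0 0 0; 0 0.03 0 0.96 0 0 0; 0 0.03 0 0.96 0 0 0; 0 0.03 0 0.96 0 0 0"

```text
time: 35.67
eef_pos: [450.3, 56.8, 4.9]
tool_rot: [2.525, 1.868, 0.002]
ft_force: [-1.8, 0.5, 8.9]
width: 7.9
finger_force: 58.8
```

Emit:
send_rows:
  motion: "0 0 0 -0.4 0 0 0; 0 0 0 -1 0 0 0; 0 0 0 -1 0 0 0; 0 0 0 -1 0 0 0"

```text
time: 36.17
eef_pos: [449.6, 56.8, 104.2]
tool_rot: [2.526, 1.868, 0.001]
ft_force: [1.1, 0.2, -1.1]
width: 7.8
finger_force: 59.0
```

```bash
echo '[449.85,56.9,103.97,72.98]'>cmd.json; python3 plan.py 0,637.5,233,104,81.9,1;python3 plan.py 0,637.5,233,8.5,81.9,1
```

```text
0 1 0.57 -0 0 0 -0.044; 0 1 0.57 -0 0 0 -0.044; 0 1 0.57 -0 0 0 -0.044; 0 1 0.57 -0 0 0 -0.044
0 1 0.67 -0 0 0 -0.047; 0 1 0.67 -0 0 0 -0.047; 0 1 0.67 -0 0 0 -0.047; 0 1 0.67 -0 0 0 -0.047
0 0.172 0.135 -0 0 0 -0.008; 0 0.172 0.135 -0 0 0 -0.008; 0 0.172 0.135 -0 0 0 -0.008; 0 0.172 0.135 -0 0 0 -0.008
[637.47 233.03 103.97  81.89]
0 -0 0 0.955 0 0 -0; 0 -0 0 0.955 0 0 -0; 0 -0 0 0.955 0 0 -0; 0 -0 0 0.955 0 0 -0; 0 -0 0 0.955 0 0 -0
[637.47 233.03   8.47  81.89]
```

Emit:
send_rows:
  motion: "0 1 0.57 0 0 0 -0.044; 0 1 0.57 0 0 0 -0.044; 0 1 0.57 0 0 0 -0.044; 0 1 0.57 0 0 0 -0.044"

```text
time: 36.67
eef_pos: [531.5, 135.5, 102.1]
tool_rot: [-2.457, -1.954, 0.006]
ft_force: [-0.2, -0.8, 0.6]
width: 7.7
finger_force: 59.0
```

Emit:
send_rows:
  motion: "0 1 0.67 0 0 0 -0.047; 0 1 0.67 0 0 0 -0.047; 0 1 0.67 0 0 0 -0.047; 0 1 0.67 0 0 0 -0.047"

```text
time: 37.17
eef_pos: [619.2, 216.7, 102.7]
tool_rot: [-2.385, -2.042, 0.006]
ft_force: [0.3, -0.1, -0.3]
width: 7.8
finger_force: 59.0
```

Emit:
send_rows:
  motion: "0 0.172 0.135 0 0 0 -0.008; 0 0.172 0.135 0 0 0 -0.008; 0 0.172 0.135 0 0 0 -0.008; 0 0.172 0.135 0 0 0 -0.008"

```text
time: 37.67
eef_pos: [636.3, 232.0, 103.9]
tool_rot: [-2.373, -2.058, 0.002]
ft_force: [0.4, -0.4, -0.2]
width: 7.8
finger_force: 59.0
```

Emit:
send_rows:
  motion: "0 0 0 0.4 0 0 0; 0 0 0 0.7 0 0 0; 0 0 0 0.88 0 0 0; 0 0 0 0.955 0 0 0; 0 0 0 0.955 0 0 0; 0 0 0 0.955 0 0 0"

```text
time: 38.42
eef_pos: [638.3, 233.2, 9.5]
tool_rot: [2.372, 2.058, 0.003]
ft_force: [-0.4, -0.7, -0.7]
width: 7.8
finger_force: 59.0
```

Emit:
send_rows:
  motion: "25 0 0 0 0 0 0; 25 0 0 0 0 0 0; 25 0 0 0 0 0 0; 25 0 0 0 0 0 0"

```text
time: 38.92
eef_pos: [637.4, 233.0, 8.6]
tool_rot: [-2.373, -2.059, -0.0]
ft_force: [0.3, -0.1, 0.4]
width: 21.6
finger_force: 0.0
```

Emit:
send_rows:
  motion: "25 0 0 -0.2 0 0 0; 25 0 0 -0.6 0 0 0; 25 0 0 -1 0 0 0; 25 0 0 -1 0 0 0; 25 0 0 -1 0 0 0"

```text
time: 39.55
eef_pos: [637.4, 233.0, 109.4]
tool_rot: [2.373, 2.059, 0.001]
ft_force: [-0.7, -0.3, -0.8]
width: 21.5
finger_force: 0.0
```

Emit:
send_rows:
  motion: "25 -1 0 -0.6 0 0 0; 25 -1 0 -0.6 0 0 0; 25 -1 0 -0.6 0 0 0; 25 -1 0 -0.6 0 0 0"

```text
time: 40.05
eef_pos: [622.5, 134.2, 167.4]
tool_rot: [-2.373, -2.057, 0.002]
ft_force: [-0.2, 0.2, 0.0]
width: 21.4
finger_force: 0.0
```

Run:
```python
from h import *
p=ctrl.grab_frame("top");h,s,v=hsv(p);save(p,"top2")
for n in("long","short"): print([(round(r["confidence"],2),ground(r["uv"],8,p)[0].round(1)) for r in ctrl.spot_point(f"blank_{n}_mid",p)])
print([(round(r["confidence"],2),ground(r["uv"],9,p)[0].round(1)) for r in ctrl.spot_point("punch_mid",p)],[ground(r["uv"],14,p)[0].round(1) for r in ctrl.spot_point("reel_mid",p)])
st=ctrl.observe();q=ctrl.grab_frame("wrist")
cv2.imwrite("pics/fin.png",np.vstack([cv2.resize(p["frame"][130:290,150:470],(640,320)),q["frame"][:280]])[:,:,::-1])
```

```text
[(0.48, array([640.1, 228.7,   8. ]))]
[]
[(0.72, array([687.6,  16. ,   9. ]))] [array([423.1, 179.7,  14. ]), array([604.7, 236.2,  14. ])]
```

View pics/fin.png

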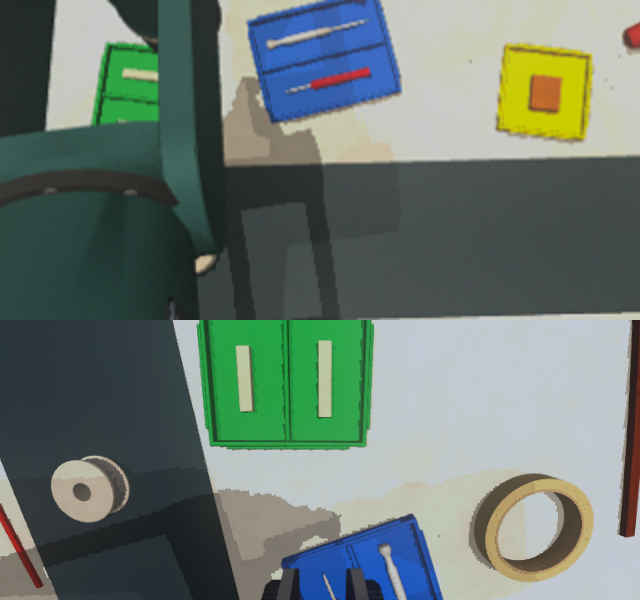

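The composite shows both blanks flat, one in each green bay (245,378 and 325,378). The punch and screwdriver are in separate blue bays, the offcut is mid-yellow, and the reel stands upright.

```bash
python3 -c "
from station import ctrl
print(ctrl.sign_off())"
```

```text
the job is handed in; nothing more can be done
None
```

The job is handed in at about 40 s of robot time. All five pieces were released flat in their trays, one to a bay, and the reel was left standing where it was. This is from the last camera pictures; `sign_off` returned no verdict.

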